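# Shift the tube mixer's selector into the cross-marked slot

### The arm

A 7-joint arm with a two-finger parallel gripper is mounted at the origin on the work surface. World frame = base frame: x ahead of the robot, y to its left, z up, the work surface at z = 0. Lengths are in m, angles in rad, forces in N, time in s.
With the tool pointing down it reaches from about 0.425 to 0.875 m from the base axis. Payload 9.9 kg.
Tool frame: the origin (TCP) lies midway between the tips of the shut fingers; the grasp point (between the pads) lies 19 mm behind it; z points along the fingers, y is the direction in which the jaws open and shut (so a half turn about z gives the same grasp; the last joint's range is limited). The gripper opens to 85 mm and grips with 20 to 120 N. Pads are 22 mm wide; open, the fingers measure 114 mm over their backs; the gripper's body (76 mm by 85 mm) begins 54 mm behind the grasp point. The pads swing forward as they close: fully open they stand 13 mm farther back than shut.
Start: joints at [1.124, 0.576, 0.025, 1.437, -0.015, 1.129, -0.057], TCP at [0.24, -0.631, 0.231] pointing down, gripper open.
Joint ranges: [-2.76, 2.76], [-0.34, 2.15], [-1.52, 1.57], [0.19, 2.46], [-1.09, 4.23], [0.17, 1.99], [-2.82, 2.82]. Speed limits (rad/s): [2.22, 2.22, 3.01, 3.01, 3.14, 3.14, 3.14].

### API

Orientations are given as [roll, pitch, yaw] about the fixed x, y, z axes, in that order (R = Rz(yaw) Ry(pitch) Rx(roll)).
In Python, from workcell import observe, camera, get_calibration, hand_in, boxes_of, masks_of, landmark_of gives the robot as it stands.
- The arm moves only by the tool drive_tool, never from a script. Its argument "steps" is text: rows parted by semicolons, each of 7 numbers parted by spaces: the shift along the tool's x, y, z in m, then the turn, a rotation vector about the tool's x, y, z in rad, then the gripper's target within -1 to 1 (shut at 1, half-way at 0, fully open at -1). A call has 1 to 12 rows; each row is the pose to reach, as a shift and turn from the pose measured when the call began, along the tool's axes at that moment; what a row does not reach only later rows make up. A row lasts 1/8 s, in which the tool goes at most 62.5 mm and 10.7 degrees, less where a joint would pass 70% of its speed; a pose out of reach is approached as far as the arm can. A call with a gripper value outside its range is refused whole. The fingers move at their own pace and stop on an object; "force" is the grip in N (left out, the last holds). Time passes only in rows, so rows that repeat a pose let the fingers close. It gives the time, the measured TCP pose, the force and the opening at its end, in the units of the state.
- observe(): the state, without advancing time (a new reading comes with each control period).
- camera(name): name is "side" or "top" or "wrist"; returns the picture (480x640x3 uint8, red, green, blue); there is no depth.
- get_calibration(name): a dict with "K" (3x3 intrinsics, pixels), "k1" (the pictures are not rectified: a ray, as slopes to the right and down, at radius r is drawn at 1 + k1 r^2 times it, then the intrinsics apply), "R" (3x3) and "t" (3): a world point X has camera coordinates R X + t. Camera axes: x right, y down, z forward; pixel columns grow to the right and rows downward; lengths in m; the calibration is good to about 2 mm. A picture is of the moment at which its call begins: read the wrist's pose just before it. get_calibration takes no time and is no camera call; for the wrist camera it gives the pose at the moment of the call.
- hand_in(): hands the job in, once; it reports no verdict.
Trained networks look in the newest picture that a camera, given by its name, has taken for a name from the list of things; names that differ only in an ending like _2 or _b are one class to them, and where a whole thing is asked for, a point or a joint stands for the part that bears it (a point fixed in the world has none). Each returns a list of dicts, best first, with "p" (0 to 1); they miss things now and then, are a little off and sometimes report something else, mostly with a low value. They report only what shows in the picture. A call takes as long as a camera call.
- boxes_of(name, camera): "centre" ([x, y, z] in m, in world coordinates, good to about 4 mm: the middle of the surface that is visible of it).
- masks_of(name, camera): "region" (480x640 bool, what is visible of it).
- landmark_of(name, camera): "centre" ([x, y, z] in m, in world coordinates, good to about 4 mm: a listed point, or the origin of a listed thing).
The state is a dict: "time_s": time; "joints": joint angles; "joint_velocities": joint speeds; "tau": joint torques, N m; "eef_pos": TCP position; "eef_rot": TCP orientation; "contact_force": force on the tool from outside, world axes, zero at the start; "moment": the same for the moment, N m; "finger_gap": finger opening in m.
Only numpy, scipy, OpenCV 4.12 (cv2) and the standard library are available. Lean on these libraries where they do the work, as an engineer would, in place of code of your own. Each camera call takes 0.05 s, during which the arm holds its last target. There are 200 camera calls.

### The job

On the tube roller mixer, push the selector lever through its gate until it is fully home in the corner slot that carries the cross tag. Only push it with the fingertips or the outside of the fingers, never pinch or grip it; do not push it into any of the other three tagged slots on the way. Leave the tip box, the jar and the beaker where they stand, and finish clear of everything.

Things in the scene. Friction and masses are not known exactly. Their poses are not given: they have to be found in the camera images.
- mixer: white tube roller mixer, fixed to the table, turned by up to 20 degrees. Origin: on the table under the gate's centre; x = away from the robot (far) at yaw 0, y = left, z up. The box with the grey gate plate on top is 210 mm along x, 250 mm along y, 65 mm high; beyond it, from x = 110 to 260 mm, lies a roller deck with tubes, at most 90 mm high.
- gate_centre (a point): centre of the selector gate at the plate's top, 65 mm above the table, axes as the mixer's. Double-H gate: a cross lane along y through this point and three slots crossing it along x at y = -60, 0 and +60 mm. The lane ends at the outer slots. The two ends of the middle slot are untagged parking places; the lever starts in the middle slot. The outer slots' four ends are the tagged corner slots.
- gate: the guides of the gate (origin and axes as the mixer's). The lever's 14 mm post has 3 mm play to each side: it must be in the lane (lever_nf within 3 mm of 0) to move sideways, and in line with a slot (lever_lr within 3 mm of -60, 0 or +60 mm) to move along x. The guides' inner corners are rounded by 4 mm.
- knob_centre (a point): centre of the square knob on the lever, 117 mm above the table. 34 x 34 mm over its four black side pads, which face the mixer's +x, -x, +y, -y; pads from 99 to 135 mm, grey cap from 95 to 143 mm above the table. Below is only the 14 mm post. The lever slides upright without tilting, cannot be pulled out, needs 2 to 3 N and stays where it is left.
- lever_nf (a joint): position of the lever along the mixer's x (m): 0 = in the cross lane, +0.045 = fully home at the far end of a slot, -0.045 = fully home at the near end. Starts anywhere in the middle slot.
- lever_lr (a joint): position of the lever along the mixer's y (m): 0 = in line with the middle slot, +0.060 = left slots (end of the lane), -0.060 = right slots (end of the lane).
- tag_cross: white square tag, 30 x 30 x 2 mm, flat on the gate plate beyond the outer end of one corner slot, with a raised dark symbol: a cross (plus sign, two bars 24 x 6 mm). The four tags sit in a different order each time. Origin: centre of its underside. With the lever fully home in this slot, knob_centre is 32 mm from it horizontally, straight towards the lane. This is the wanted slot.
- tag_disc: white square tag, 30 x 30 x 2 mm, flat on the gate plate beyond the outer end of one corner slot, with a raised dark symbol: a round disc, 20 mm across. The four tags sit in a different order each time. Origin: centre of its underside. With the lever fully home in this slot, knob_centre is 32 mm from it horizontally, straight towards the lane. Not this slot.
- tag_bar: white square tag, 30 x 30 x 2 mm, flat on the gate plate beyond the outer end of one corner slot, with a raised dark symbol: one bar, 25 x 7 mm. The four tags sit in a different order each time. Origin: centre of its underside. With the lever fully home in this slot, knob_centre is 32 mm from it horizontally, straight towards the lane. Not this slot.
- tag_twobar: white square tag, 30 x 30 x 2 mm, flat on the gate plate beyond the outer end of one corner slot, with a raised dark symbol: two parallel bars, 25 x 6 mm each. The four tags sit in a different order each time. Origin: centre of its underside. With the lever fully home in this slot, knob_centre is 32 mm from it horizontally, straight towards the lane. Not this slot.
- pad_near: black grip pad on the near (-x) side of the lever's knob, 26 mm wide, 36 mm tall, 6 mm thick. Origin: the pad's centre; its outer face is 3 mm further out (17 mm from the knob's centre axis).
- pad_far: black grip pad on the far (+x) side of the lever's knob, 26 mm wide, 36 mm tall, 6 mm thick. Origin: the pad's centre; its outer face is 3 mm further out (17 mm from the knob's centre axis).
- pad_left: black grip pad on the left (+y) side of the lever's knob, 26 mm wide, 36 mm tall, 6 mm thick. Origin: the pad's centre; its outer face is 3 mm further out (17 mm from the knob's centre axis).
- pad_right: black grip pad on the right (-y) side of the lever's knob, 26 mm wide, 36 mm tall, 6 mm thick. Origin: the pad's centre; its outer face is 3 mm further out (17 mm from the knob's centre axis).
- tipbox_mid (a point): centre of a loose pipette-tip box, blue with a clear lid, 120 x 85 x 73 mm, to the right of the mixer, to be left alone
- jar_mid (a point): centre of a loose specimen jar with a red lid, 60 mm across, 75 mm tall, to the left of the mixer, to be left alone
- beaker_mid (a point): centre of a loose clear beaker, 66 mm across, 85 mm tall, to the right of the mixer, nearer the robot than the tip box, to be left alone

How it is judged:
By the outcome, as a careful person would: the job done as asked, in the order asked, and still so for the second after the job is handed in, with the robot touching nothing.
It also fails if it takes over 48 s, if anything falls off the work surface, if the arm or the gripper's body presses on something with over 40 N, if the wrist force passes 120 N, or if a joint passes its speed limit or range.

## Working session

There is one attempt and no reset: what is moved stays moved. The work goes in short steps, Python scripts to look and compute and a tool call to move; the robot and the scene stay as the last step left them, time stands still between calls to the robot, and variables do not carry over. Pictures are saved under pics/ and viewed, about 8 in all and at most 12, crops included, and the job is handed in when it is done.

Besides the shell and the picture viewer there is one more tool, called after "Call:" by a JSON object that holds its "fn" and its "kwargs", one argument or row to a line. drive_tool: Moves the arm, as the interface text tells. Its arguments: {"type":"object","properties":{"steps":{"type":"string"},"force":{"type":"number"}},"required":["steps"]}

```bash
mkdir -p pics; cat > m.py <<'E'
import numpy as np,cv2
from workcell import *
from scipy.spatial.transform import Rotation as Ro
def project(n,P):
    c=get_calibration(n);X=np.array(P)@np.array(c["R"]).T+c["t"]
    s=X[:,:2]/X[:,2:];s=s*(1+c["k1"]*(s**2).sum(1,keepdims=True));K=np.array(c["K"])
    return s@K[:2,:2].T+K[:2,2]
def pix2(n,uv,z):
    c=get_calibration(n);K=np.array(c["K"]);d=(np.array(uv)-K[:2,2])/[K[0,0],K[1,1]]
    s=d.copy()
    for _ in range(20): s=d/(1+c["k1"]*(s@s))
    R=np.array(c["R"]);o=-R.T@c["t"];r=R.T@np.array([*s,1]);return o+r*(z-o[2])/r[2]
E
python3 - <<'E'
from m import *
s=observe();print(s["time_s"],s["eef_pos"],s["eef_rot"],s["finger_gap"])
for n in("top","side"):
    cv2.imwrite(f"pics/{n}0.png",camera(n)[:,:,::-1])
    for k in("gate_centre","knob_centre","tag_cross","tag_disc","tag_bar","tag_twobar","tipbox_mid","jar_mid","beaker_mid"):
        print(n,k,[(np.round(d["centre"],3).tolist(),round(d["p"],2)) for d in landmark_of(k,n)[:2]])
E
```

```text
0.0 [ 0.23940888 -0.63066583  0.2304528 ] [-3.14000480e+00  5.69280527e-05  3.62846341e-01] 0.08580713143894847
top gate_centre [([0.562, 0.113, 0.064], 0.77), ([0.541, 0.094, 0.118], 0.33)]
top knob_centre [([0.539, 0.107, 0.118], 0.82)]
top tag_cross [([0.502, 0.04, 0.062], 0.66)]
top tag_disc [([0.617, 0.193, 0.065], 0.56)]
top tag_bar [([0.652, 0.075, 0.063], 0.92)]
top tag_twobar [([0.467, 0.151, 0.066], 0.6), ([0.534, 0.12, 0.117], 0.19)]
top tipbox_mid [([0.562, 0.114, 0.066], 0.16)]
top jar_mid [([0.521, 0.285, 0.037], 0.81)]
top beaker_mid [([0.469, 0.154, 0.065], 0.68), ([0.552, -0.083, 0.042], 0.67)]
side gate_centre [([0.564, 0.117, 0.066], 0.58)]
side knob_centre [([0.536, 0.11, 0.118], 0.89)]
side tag_cross [([0.503, 0.039, 0.062], 0.51), ([0.559, 0.113, 0.063], 0.45)]
side tag_disc [([0.619, 0.198, 0.064], 0.79), ([0.65, 0.081, 0.067], 0.56)]
side tag_bar [([0.651, 0.079, 0.07], 0.76)]
side tag_twobar [([0.469, 0.152, 0.064], 0.58)]
side tipbox_mid [([0.696, -0.075, 0.034], 0.88)]
side jar_mid [([0.526, 0.286, 0.035], 0.76), ([0.694, -0.076, 0.035], 0.64)]
side beaker_mid [([0.552, -0.078, 0.045], 0.94)]
```

View pics/top0.png

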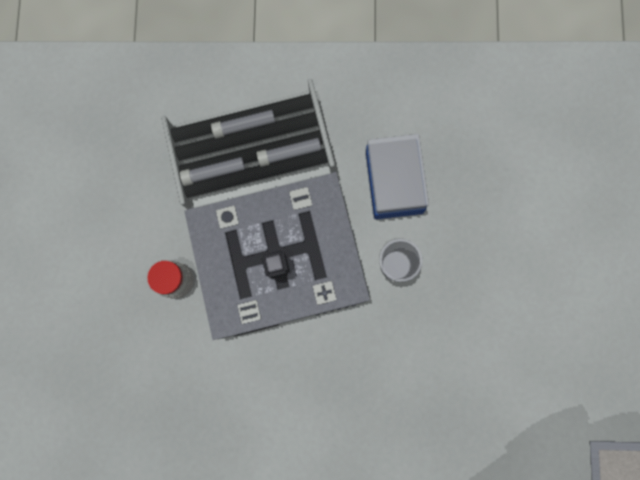

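View pics/side0.png

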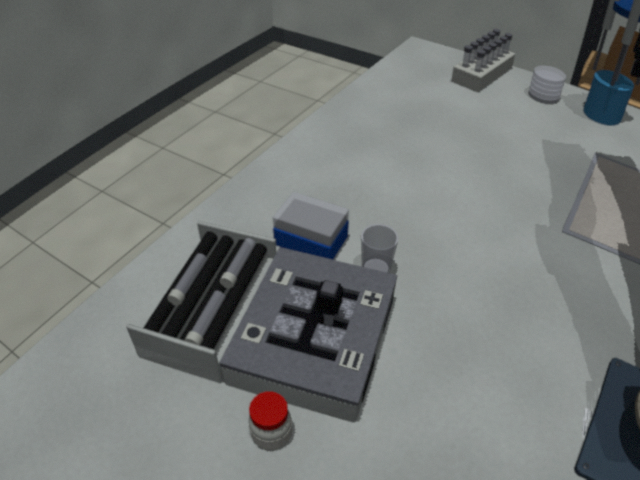

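The top picture shows the cross at (323,292), near right. The disc is far left (227,216), the bar far right (300,198), the two bars near left (249,312), and the knob at (277,264) is a bit near of the lane. The side view agrees. Next I fit the mixer's pose and look from the wrist.

```bash
cat >> m.py <<'E'
L=np.array([[-.077,-.06],[.077,.06],[.077,-.06],[-.077,.06],[0,0]])
def fit(P,L=L):
    P=np.array(P)[:,:2];a=P-P.mean(0);b=L-L.mean(0)
    yaw=np.arctan2((b[:,0]*a[:,1]-b[:,1]*a[:,0]).sum(),(b*a).sum())
    R=np.array([[np.cos(yaw),-np.sin(yaw)],[np.sin(yaw),np.cos(yaw)]]);t=P.mean(0)-R@L.mean(0)
    return yaw,R,t,P-(L@R.T+t)
E
python3 - <<'E'
from m import *
# hand pixels from top picture, and networks mean
nets=[[.5025,.0395],[.618,.1955],[.6515,.077],[.468,.1515],[.563,.115]]
px=[pix2("top",p,.067) for p in((323,292.5),(227.5,216.5),(300.5,198.5),(249,312))]
for P,l in((nets,L),(px,L[:4])):
    y,R,t,e=fit(P,l);print(y,t,np.abs(e).max())
    print("knob local",(np.array([.5375,.1085])-t)@R)
print(observe()["time_s"])
E
```

```text
0.27393090804788667 [0.5606 0.1157] 0.0023999999999999577
knob local [-0.02418644 -0.00068259]
0.2583833764163518 [0.55810491 0.11589851] 0.0014539200979372946
knob local [-0.02181137 -0.00188799]
1.0
```

```bash
cat >> m.py <<'E'
YAW,T=0.265,np.array([.559,.1158])
def shifts(W,yaw=None):
    """world TCP waypoints -> tool-frame shifts; turn vector for mixer yaw"""
    s=observe();R=Ro.from_euler("xyz",s["eef_rot"]);y=YAW if yaw is None else yaw
    print("turn",np.round((R.inv()*Ro.from_euler("xyz",[np.pi,0,y])).as_rotvec(),3))
    for w in W: print(np.round(w,3),"->",np.round(R.inv().apply(np.array(w)-s["eef_pos"]),4))
def loc(x,y,z):
    c,s=np.cos(YAW),np.sin(YAW);return np.array([T[0]+c*x-s*y,T[1]+s*x+c*y,z])
def where():
    s=observe();d=s["eef_pos"][:2]-T;c,sn=np.cos(YAW),np.sin(YAW)
    print("t",s["time_s"],"loc",np.round([c*d[0]+sn*d[1],-sn*d[0]+c*d[1],s["eef_pos"][2]],4),"rot",np.round(s["eef_rot"],3),"F",np.round(s["contact_force"],1),"gap",round(s["finger_gap"],4))
E
python3 - <<'E'
from m import *
shifts([[.47,-.3,.25],loc(-.1,0,.25)])
E
```

```text
turn [-0.    -0.     0.098]
[ 0.47 -0.3   0.25] -> [ 0.3329 -0.2277 -0.0187]
[0.462 0.09  0.25 ] -> [ 0.4642 -0.5946 -0.0187]
```

Call:
{"fn": "drive_tool", "kwargs": {
  "steps": "0.333 -0.228 -0.019 0 0 0.098 1;0.333 -0.228 -0.019 0 0 0.098 1;0.333 -0.228 -0.019 0 0 0.098 1;0.333 -0.228 -0.019 0 0 0.098 1;0.333 -0.228 -0.019 0 0 0.098 1;0.333 -0.228 -0.019 0 0 0.098 1;0.464 -0.595 -0.019 0 0 0.098 1;0.464 -0.595 -0.019 0 0 0.098 1;0.464 -0.595 -0.019 0 0 0.098 1;0.464 -0.595 -0.019 0 0 0.098 1;0.464 -0.595 -0.019 0 0 0.098 1;0.464 -0.595 -0.019 0 0 0.098 1"
}}

```text
time_s: 2.5
eef_pos: [0.4613, 0.0533, 0.2506]
eef_rot: [3.141, -0.001, 0.265]
contact_force: [1.1, -0.6, 0.4]
finger_gap: -0.0001
```

```bash
python3 - <<'E'
from m import *
where()
cv2.imwrite("pics/w1.png",camera("wrist")[:,:,::-1])
for k in("gate_centre","knob_centre","tag_cross","tag_disc","tag_bar","tag_twobar"):
    print(k,[(np.round(d["centre"],3).tolist(),round(d["p"],2)) for d in landmark_of(k,"wrist")[:2]])
shifts([loc(-.08,0,.25),loc(-.08,0,.11)])
E
```

```text
t 2.5 loc [-0.1107 -0.0347  0.2506] rot [ 3.141e+00 -1.000e-03  2.650e-01] F [ 1.1 -0.6  0.4] gap -0.0001
gate_centre [([0.561, 0.118, 0.058], 0.55)]
knob_centre [([0.54, 0.106, 0.119], 0.57)]
tag_cross [([0.503, 0.034, 0.064], 0.7)]
tag_disc [([0.56, 0.116, 0.0], 0.47), ([0.54, 0.085, 0.114], 0.16)]
tag_bar []
tag_twobar [([0.559, 0.116, 0.064], 0.51)]
turn [ 0.001  0.    -0.003]
[0.482 0.095 0.25 ] -> [ 0.0314 -0.0382  0.0001]
[0.482 0.095 0.11 ] -> [ 0.0314 -0.0383  0.1401]
```

View pics/w1.png

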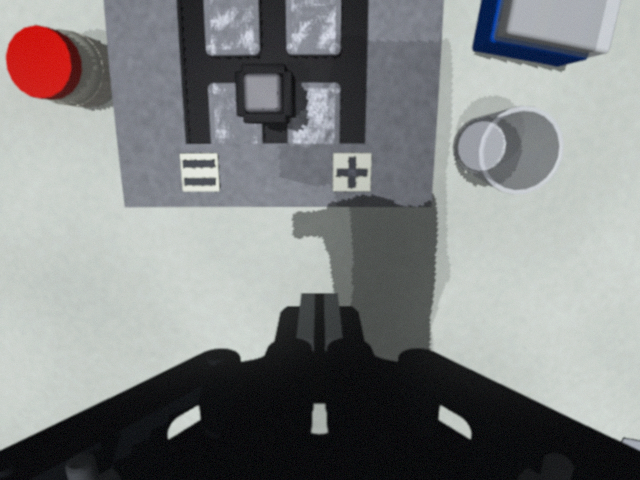

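The wrist view confirms the cross tag at (351,172), near right, with two bars at (199,172). The knob cap is at (264,92) and the lane is at row 68 or so. I measure from these pixels.

```bash
python3 - <<'E'
from m import *
where()
def l(p):
    d=p[:2]-T;c,s=np.cos(YAW),np.sin(YAW);return np.round([c*d[0]+s*d[1],-s*d[0]+c*d[1]],4)
for n,uv,z in(("twobar",(199,172),.067),("cross",(351.5,172),.067),("laneL",(234,68.5),.065),("laneR",(313,68.5),.065),("midslotL",(260.5,30),.065),("midslotR",(286,30),.065),("cap",(264,92),.143)):
    print(n,l(pix2("wrist",uv,z)))
shifts([loc(-.08,0,.25),loc(-.08,0,.11)])
# finger tip px scale
print(project("wrist",[observe()["eef_pos"]]))
E
```

```text
t 2.85 loc [-0.1115 -0.0381  0.2502] rot [3.141 0.    0.262] F [-0.9 -0.3  0.2] gap -0.0001
twobar [-0.0754  0.0586]
cross [-0.0759 -0.0619]
laneL [0.0017 0.0273]
laneR [ 0.0012 -0.032 ]
midslotL [0.0285 0.0065]
midslotR [ 0.0283 -0.0123]
cap [-0.0216 -0.0047]
turn [ 0.001  0.    -0.003]
[0.482 0.095 0.25 ] -> [ 0.0314 -0.0382  0.0001]
[0.482 0.095 0.11 ] -> [ 0.0314 -0.0383  0.1401]
[[323.34090632 316.68486261]]
```

```bash
sed -i 's/^YAW,T=.*/YAW,T=0.265,np.array([.5605,.1148])/' m.py; python3 - <<'E'
from m import *
where()
shifts([loc(-.08,0,.25),loc(-.08,0,.11),loc(-.034,0,.11)])
E
```

```text
t 2.85 loc [-0.1126 -0.0368  0.2502] rot [3.141 0.    0.262] F [-0.9 -0.3  0.2] gap -0.0001
turn [ 0.001  0.    -0.003]
[0.483 0.094 0.25 ] -> [ 0.0326 -0.0369  0.0001]
[0.483 0.094 0.11 ] -> [ 0.0326 -0.0369  0.1401]
[0.528 0.106 0.11 ] -> [ 0.0786 -0.0371  0.1401]
```

Call:
{"fn": "drive_tool", "kwargs": {
  "steps": "0.0325 -0.037 0 0 0 0 1;0.0325 -0.037 0.05 0 0 0 1;0.0325 -0.037 0.1 0 0 0 1;0.0325 -0.037 0.14 0 0 0 1;0.0325 -0.037 0.14 0 0 0 1;0.0325 -0.037 0.14 0 0 0 1;0.045 -0.037 0.14 0 0 0 1;0.055 -0.037 0.14 0 0 0 1;0.065 -0.037 0.14 0 0 0 1;0.075 -0.037 0.14 0 0 0 1;0.0785 -0.037 0.14 0 0 0 1;0.0785 -0.037 0.14 0 0 0 1"
}}

```text
time_s: 4.35
eef_pos: [0.528, 0.106, 0.11]
eef_rot: [3.141, -0.0, 0.263]
contact_force: [0.5, 0.4, -0.7]
finger_gap: 0.0003
```

```bash
python3 - <<'E'
from m import *
where()
cv2.imwrite("pics/w2.png",camera("wrist")[:,:,::-1])
t=camera("top");cv2.imwrite("pics/t2.png",cv2.resize(t[170:350,170:400,::-1],None,fx=3,fy=3,interpolation=cv2.INTER_CUBIC))
for n in("top","wrist","side"):
  if n=="side":camera(n)
  print(n,[(np.round(d["centre"],3).tolist(),round(d["p"],2)) for d in landmark_of("knob_centre",n)[:2]])
where()
E
```

```text
t 4.35 loc [-0.0337  0.      0.11  ] rot [ 3.141 -0.     0.263] F [ 0.5  0.4 -0.7] gap 0.0003
top []
wrist [([0.556, 0.115, 0.117], 0.81)]
side [([0.552, 0.114, 0.116], 0.85)]
t 4.65 loc [-0.0341 -0.      0.1102] rot [3.141 0.    0.262] F [ 0.1 -0.4  0.1] gap -0.0001
```

View pics/w2.png

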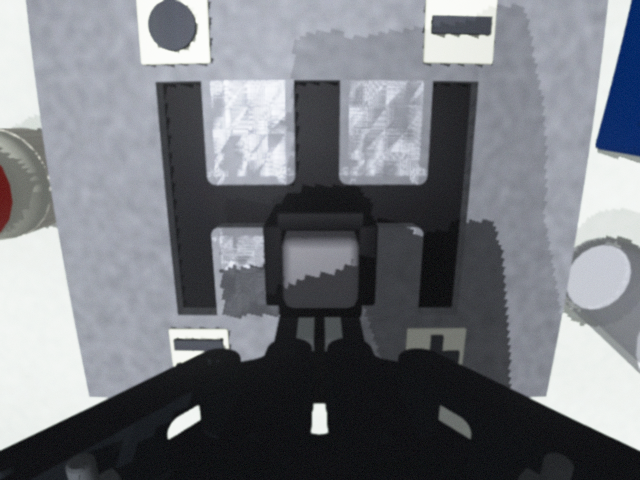

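View pics/t2.png

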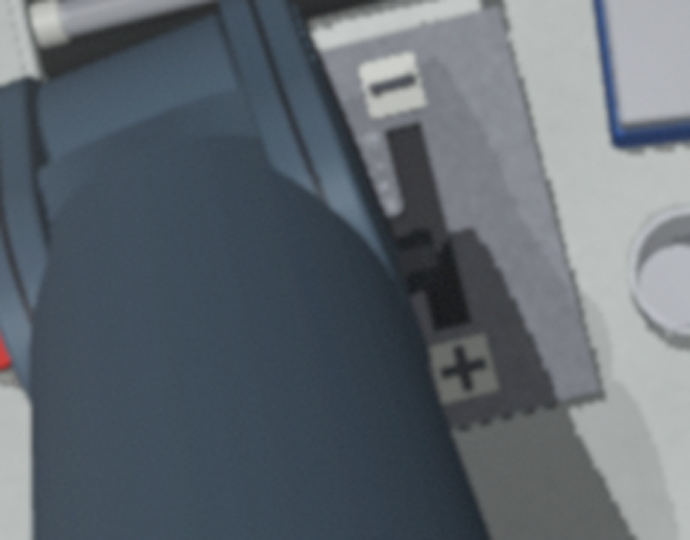

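The wrist picture has the fingers against the near pad. The cap is centred near (320,269). The lane lies between rows 185 and 225, so the knob is still slightly near of it.

```bash
python3 - <<'E'
from m import *
def l(p):
    d=p[:2]-T;c,s=np.cos(YAW),np.sin(YAW);return np.round([c*d[0]+s*d[1],-s*d[0]+c*d[1]],4)
for n,uv,z in(("far blk edge",(252,185),.065),("far blkR",(385,185),.065),("near blk edge",(235,227),.065),("nearR",(395,225),.065),("disc",(172,25),.067),("bar",(460,25),.067),("midL",(295,130),.065),("midR",(340,130),.065),("slotfarL",(182,82),.065),("slotnearL",(197,314),.065),("slotnearR",(436,307),.065),("capfar",(320,229),.143),("capnear",(320,308),.143),("capL",(282,270),.143),("capR",(358,270),.143)):
    print(n,l(pix2("wrist",uv,z)))
for k in([.556,.115],[.552,.114]):print(l(np.array(k)))
E
```

```text
far blk edge [0.0102 0.0324]
far blkR [ 0.0101 -0.0288]
near blk edge [-0.0096  0.0413]
nearR [-0.0088 -0.0342]
disc [0.0785 0.0633]
bar [ 0.0781 -0.0579]
midL [0.0347 0.0122]
midR [ 0.0346 -0.0078]
slotfarL [0.0556 0.0613]
slotnearL [-0.0547  0.0633]
slotnearR [-0.051 -0.057]
capfar [0.0085 0.0012]
capnear [-0.0153  0.0012]
capL [-0.0035  0.0121]
capR [-0.0035 -0.0096]
[-0.0043  0.0014]
[-0.0084  0.0015]
```

Call:
{"fn": "drive_tool", "kwargs": {
  "steps": "0.003 0 0 0 0 0.003 1;0.005 0 0 0 0 0.003 1;0.005 0 0 0 0 0.003 1;-0.03 0 0 0 0 0.003 1;-0.03 0 0 0 0 0.003 1;-0.03 -0.06 0 0 0 0.003 1;-0.03 -0.06 0 0 0 0.003 1;0 -0.06 0 0 0 0.003 1;0.035 -0.06 0 0 0 0.003 1;0.035 -0.06 0 0 0 0.003 1;0.035 -0.06 0 0 0 0.003 1"
}}

```text
time_s: 6.02
eef_pos: [0.5455, 0.1724, 0.1098]
eef_rot: [3.141, 0.001, 0.259]
contact_force: [-1.2, -0.7, -0.8]
finger_gap: 0.0006
```

```bash
python3 - <<'E'
from m import *
where()
cv2.imwrite("pics/w3.png",camera("wrist")[:,:,::-1])
def l(p):
    d=np.array(p)[:2]-T;c,s=np.cos(YAW),np.sin(YAW);return np.round([c*d[0]+s*d[1],-s*d[0]+c*d[1]],4)
camera("side")
for n in("wrist","side"):
  for k in("knob_centre","gate_centre"):print(n,k,[(l(d["centre"]),round(d["p"],2)) for d in landmark_of(k,n)[:1]])
E
```

```text
t 6.025 loc [0.0007 0.0596 0.1098] rot [3.141e+00 1.000e-03 2.590e-01] F [-1.2 -0.7 -0.8] gap 0.0006
wrist knob_centre [(array([-0.0006, -0.    ]), 0.68)]
wrist gate_centre [(array([-0.0012,  0.0008]), 0.59)]
side knob_centre [(array([-0.0011,  0.0032]), 0.69)]
side gate_centre [(array([0.0027, 0.0004]), 0.82)]
```

View pics/w3.png

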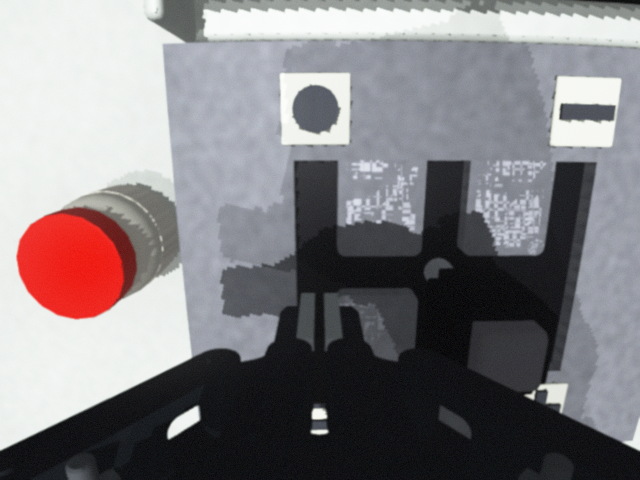

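The knob, in shadow at (490,330), is about in line with the lane. The fingers are left of it, so I push towards the right.

Call:
{"fn": "drive_tool", "kwargs": {
  "steps": "0 0.015 0 0 0 0.003 1;0 0.025 0 0 0 0.003 1;0 0.033 0 0 0 0.003 1;0 0.041 0 0 0 0.003 1;0 0.05 0 0 0 0.003 1;0 0.055 0 0 0 0.003 1;0 0.06 0 0 0 0.003 1"
}}

```text
time_s: 7.2
eef_pos: [0.561, 0.1146, 0.1104]
eef_rot: [3.141, -0.0, 0.257]
contact_force: [-0.8, 2.0, 1.0]
finger_gap: -0.0
```

```bash
cat >> m.py <<'E'
def l(p):
    d=np.array(p)[:2]-T;c,s=np.cos(YAW),np.sin(YAW);return np.round([c*d[0]+s*d[1],-s*d[0]+c*d[1]],4)
E
python3 - <<'E'
from m import *
where()
for n in("wrist","side"):
  camera(n);k="knob_centre";print(n,k,[(l(d["centre"]),round(d["p"],2)) for d in landmark_of(k,n)[:1]])
where()
E
```

```text
t 7.2 loc [ 0.0005 -0.0004  0.1104] rot [ 3.141 -0.     0.257] F [-0.8  2.   1. ] gap -0.0
wrist knob_centre [(array([-0.0011, -0.032 ]), 0.76)]
side knob_centre [(array([-0.0019, -0.0317]), 0.6)]
t 7.4 loc [ 0.0004 -0.0007  0.1103] rot [3.14  0.    0.256] F [0.3 0.1 0.4] gap 0.0
```

Call:
{"fn": "drive_tool", "kwargs": {
  "steps": "0 0.01 0 0 0 0.007 1;0 0.018 0 0 0 0.007 1;0 0.024 0 0 0 0.007 1;0 0.028 0 0 0 0.007 1;0 0.028 0 0 0 0.007 1"
}}

```text
time_s: 8.02
eef_pos: [0.5682, 0.0873, 0.1103]
eef_rot: [3.141, -0.0, 0.249]
contact_force: [0.4, 2.2, -0.3]
finger_gap: 0.0004
```

```bash
python3 - <<'E'
from m import *
where()
cv2.imwrite("pics/w4.png",camera("wrist")[:,:,::-1])
k="knob_centre";print([(l(d["centre"]),round(d["p"],2)) for d in landmark_of(k,"wrist")[:1]])
camera("side");print([(l(d["centre"]),round(d["p"],2)) for d in landmark_of(k,"side")[:1]])
where()
E
```

```text
t 8.025 loc [ 0.0002 -0.0286  0.1103] rot [ 3.141 -0.     0.249] F [ 0.4  2.2 -0.3] gap 0.0004
[(array([-0.0003, -0.0574]), 0.61)]
[(array([-0.0069, -0.0554]), 0.7)]
t 8.225 loc [ 0.0002 -0.0286  0.1104] rot [ 3.14  -0.     0.249] F [ 0.6  1.8 -0.2] gap -0.0004
```

View pics/w4.png

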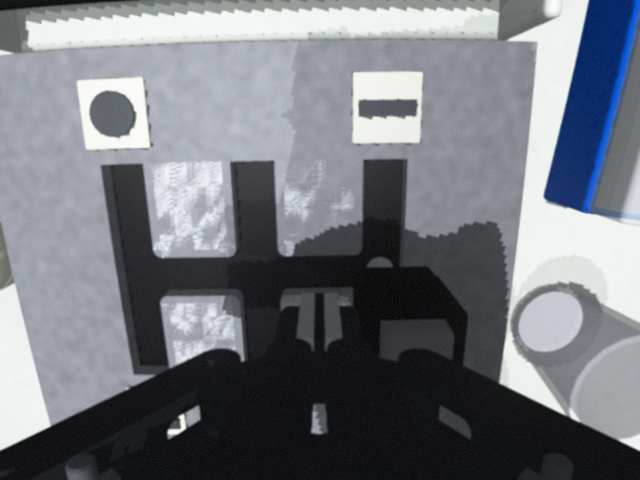

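The knob, black block at (410,310), sits at the right-hand slot. I press a little further to feel the stop, and correct the yaw sign.

Call:
{"fn": "drive_tool", "kwargs": {
  "steps": "0 0.002 0 0 0 -0.008 1;0 0.004 0 0 0 -0.016 1;0 0.004 0 0 0 -0.016 1"
}}

```text
time_s: 8.6
eef_pos: [0.5685, 0.086, 0.1104]
eef_rot: [-3.14, -0.0, 0.268]
contact_force: [-2.8, 11.0, 1.6]
finger_gap: -0.0
```

```bash
python3 - <<'E'
from m import *
where()
E
```

```text
t 8.6 loc [ 0.0002 -0.0299  0.1104] rot [-3.14  -0.     0.268] F [-2.8 11.   1.6] gap -0.0
```

Call:
{"fn": "drive_tool", "kwargs": {
  "steps": "0 -0.03 0 0 0 0 1;0 -0.03 0 0 0 0 1;0.04 -0.03 0 0 0 0 1;0.065 -0.03 0 0 0 0 1;0.065 -0.03 0 0 0 0 1;0.065 0 0 0 0 0 1;0.065 0.03 0 0 0 0 1;0.065 0.03 0 0 0 0 1;0.065 0.03 0 0 0 0 1"
}}

```text
time_s: 9.72
eef_pos: [0.6384, 0.074, 0.1103]
eef_rot: [-3.14, 0.001, 0.268]
contact_force: [0.5, -0.1, 0.5]
finger_gap: 0.0
```

```bash
python3 - <<'E'
from m import *
where()
camera("side");print([(l(d["centre"]),round(d["p"],2)) for d in landmark_of("knob_centre","side")[:1]])
camera("wrist");print([(l(d["centre"]),round(d["p"],2)) for d in landmark_of("knob_centre","wrist")[:1]])
E
```

```text
t 9.725 loc [ 0.0645 -0.0598  0.1103] rot [-3.14e+00  1.00e-03  2.68e-01] F [ 0.5 -0.1  0.5] gap 0.0
[(array([ 0.0009, -0.0583]), 0.83)]
[]
```

Call:
{"fn": "drive_tool", "kwargs": {
  "steps": "-0.02 0 0 0 0 0 1;-0.033 0 0 0 0 0 1;-0.043 0 0 0 0 0 1;-0.052 0 0 0 0 0 1;-0.061 0 0 0 0 0 1;-0.069 0 0 0 0 0 1;-0.075 0 0 0 0 0 1;-0.075 0 0 0 0 0 1"
}}

```text
time_s: 10.92
eef_pos: [0.5657, 0.0548, 0.1105]
eef_rot: [-3.14, 0.001, 0.269]
contact_force: [0.8, -0.1, -0.1]
finger_gap: 0.0002
```

```bash
python3 - <<'E'
from m import *
where()
camera("side");print([(l(d["centre"]),round(d["p"],2)) for d in landmark_of("knob_centre","side")[:1]])
E
```

```text
t 10.925 loc [-0.0107 -0.0593  0.1105] rot [-3.14e+00  1.00e-03  2.69e-01] F [ 0.8 -0.1 -0.1] gap 0.0002
[(array([-0.0413, -0.0603]), 0.72)]
```

Call:
{"fn": "drive_tool", "kwargs": {
  "steps": "-0.003 0 0 0 0 0 1;-0.006 0 0 0 0 0 1;-0.008 0 0 0 0 0 1;-0.009 0 0 0 0 0 1;-0.009 0 0 0 0 0 1"
}}

```text
time_s: 11.65
eef_pos: [0.5587, 0.0527, 0.1104]
eef_rot: [-3.14, -0.002, 0.269]
contact_force: [7.7, 1.9, -5.7]
finger_gap: 0.0001
```

```bash
python3 - <<'E'
from m import *
where()
E
```

```text
t 11.65 loc [-0.018  -0.0595  0.1104] rot [-3.14e+00 -2.00e-03  2.69e-01] F [ 7.7  1.9 -5.7] gap 0.0001
```

Stop felt at the expected place. I push slightly firmer, then back off and rise.

Call:
{"fn": "drive_tool", "kwargs": {
  "steps": "-0.003 0 0 0 0 0 1;-0.003 0 0 0 0 0 1;0.03 0 0 0 0 0 1;0.03 0 0 0 0 0 1;0.03 0 -0.06 0 0 0 1;0.03 0 -0.12 0 0 0 1;-0.03 0 -0.15 0 0 0 1;-0.09 0 -0.15 0 0 0 1;-0.1 0 -0.15 0 0 0 1;-0.1 0 -0.15 0 0 0 1;-0.1 0 -0.15 0 0 0 1"
}}

```text
time_s: 13.02
eef_pos: [0.4632, 0.0262, 0.2601]
eef_rot: [-3.14, -0.002, 0.269]
contact_force: [0.6, -1.1, -0.8]
finger_gap: -0.0002
```

```bash
python3 - <<'E'
from m import *
where()
w=camera("wrist");cv2.imwrite("pics/w5.png",w[:,:,::-1]);s=camera("side");cv2.imwrite("pics/s5.png",s[:,:,::-1])
for n in("wrist","side"):
  for k in("knob_centre","tag_cross"):print(n,k,[(l(d["centre"]),round(d["p"],2)) for d in landmark_of(k,n)[:1]])
for k in("jar_mid","tipbox_mid","beaker_mid"):print(k,[np.round(d["centre"],3) for d in landmark_of(k,"side")[:1]])
E
```

```text
t 13.025 loc [-0.1171 -0.06    0.2601] rot [-3.14e+00 -2.00e-03  2.69e-01] F [ 0.6 -1.1 -0.8] gap -0.0002
wrist knob_centre [(array([-0.0436, -0.0578]), 0.75)]
wrist tag_cross [(array([-0.0745, -0.0614]), 0.83)]
side knob_centre [(array([-0.0464, -0.0559]), 0.74)]
side tag_cross [(array([-0.0767, -0.0567]), 0.76)]
jar_mid [array([0.522, 0.289, 0.033])]
tipbox_mid [array([ 0.696, -0.073,  0.035])]
beaker_mid [array([ 0.554, -0.08 ,  0.045])]
```

View pics/w5.png

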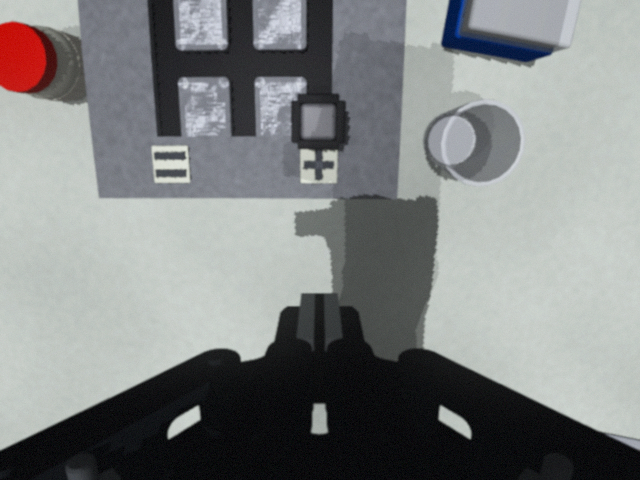

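View pics/s5.png

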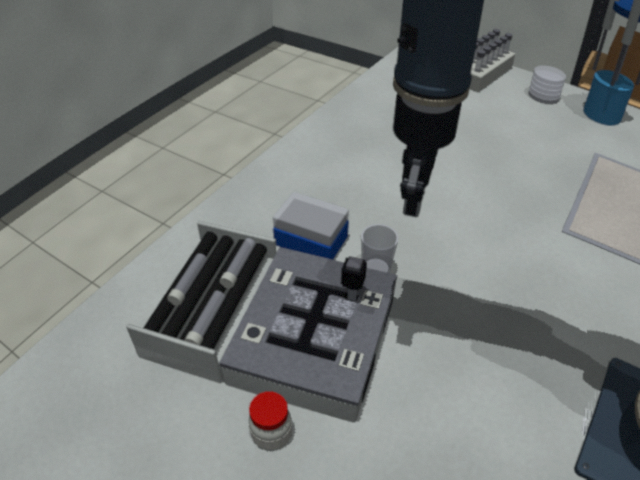

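The wrist view shows the knob (320,122) right in front of the cross tag (319,166). In the side view the jar, tip box and beaker stand as before, and the arm is clear.

```bash
python3 -c "
from workcell import *
print(hand_in())"
```

```text
the job is handed in; nothing more can be done
None
```

The selector lever is home in the cross-tagged slot (near right), and I handed the job in at about 13 s of robot time. I used shut fingers and outside pushes only: forward into the lane, right to its end, then back towards the robot. It entered no other tagged slot.

**Stops felt:** The lane end was felt at about 11 N. The slot end was felt at about 8 N, with the fingertips at the expected place, and I pressed 3 mm further to be sure.

**Knob to cross tag:** The last views put the knob 31 mm (wrist) and 30 mm (side) from the tag, against 32 mm for fully home. That is within the networks' error of about 4 mm.

**Other objects:** The jar, tip box and beaker were within 4 mm of where they started, also within measuring error. The arm finished raised, touching nothing.

**Checks that disagreed:**
- At the lane end, one side-camera reading put the lever 7 mm short of the lane, while the wrist camera and the next side reading put it in the lane. The push into the slot then went through freely.
- I turned the tool the wrong way for a few small yaw corrections, up to 0.016 rad. I corrected that before pressing the lever onto the lane's end stop.

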